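Close a tea-brick press: push the mould home and spin the thumbscrew down

TASK

Load the small tea-brick press: push the wooden mould fully home along the bed, against the back stop under the screw, then spin the loose brass thumbscrew down clockwise, stroking its wings round with the fingertips, until it is tight on the steel pad of the mould's lid. Do it by pushing only: do not pinch the wings, do not lift the mould, and leave the tea things around the press where they are.

Things in the scene. Friction and masses are not known exactly. Their poses are not given: they have to be found in the camera images.
- press: Tea-brick press, fixed. Origin on the vertical screw axis at table height; +x runs from its open front (robot side) to the back stop, z up. Wooden bed 170 wide, x = -170 to 120 mm, top 32 above the table. Guide rails on it: inner faces y = +-45, x = -110 to 75, tops 48 above the table. Posts of 16 mm at x = 0, y = +-67.
- back_stop (a point): Middle of the upper front edge of the press's back stop, a 100 mm wide wooden block on the bed: 75 mm behind the screw axis, 54 mm above the table. The mould's back face comes against it.
- crossbar (a point): Middle of the top of the press's green steel crossbar, on the screw axis, 128 mm above the table; the bar is 34 mm (press x) by 166 (press y) by 16 thick. A brass boss of radius 16 on it reaches 9 mm above this point; nuts of radius 12 at press y = +-67 reach 16 mm above it.
- mould: The mould, a loose wooden box, 150 (its x) by 84 (its y) by 46 mm, about 0.6 kg, pressing lid in place; the lid rises 4 mm above the box and carries a steel pad (radius 22) at its middle, top 54 mm above the origin. Origin: centre of the underside, on the bed. 3 mm of play to each rail. Sliding it takes 3 to 8 N.
- mould_centre (a point): Centre of the mould's box, 23 mm above its underside (55 above the table) and 75 mm behind its front face; axes nearly those of the press. Starts 40 to 70 mm too far to the front; fully home, the back face is on the stop and this point is on the screw axis (x = 0 in the press frame).
- screw_hub (a point): Middle of the thumbscrew's hub (20 mm diameter), on the vertical screw axis, half-way up the wings. Two equal wings on opposite sides: upright plates 6 mm thick, from the hub to 34 mm from the axis, from 12 mm below to 12 above this point. 170 mm above the table at joint 0, 163 when tight; the wings' lower edges stay at least 14 mm above the boss.
- wing_tip (a point): Outer end of one of the two wings, 34 mm from the screw axis at the same height as screw_hub: gives the direction of the wings (the other wing is opposite).
- thumbscrew (a joint): Turning of the thumbscrew, rad: 0 fully up, grows clockwise seen from above (down, 4 mm a turn), free until the foot meets the pad at about 10.6; tight, it rests between 10.7 and its dead stop at 11.0. Needs 0.04 N m (1 to 2 N at a wing) to turn and stays where it is left. Starts between 1.0 and 4.5, so the wings may point anywhere.
- foot: Swivel foot at the lower end of the screw, steel disc of radius 18 mm that does not turn; origin at the centre of its underside, 93 mm above the table with the joint at 0 and 86 (the top of the mould's pad) when tight.
- saucer: Bystander: white saucer with a red rim, 156 mm across, 14 high; origin under its centre.
- teacup: Bystander: white cup with a red rim standing on the saucer, 106 across, 52 high; origin under its centre.
- teapot: Bystander: lidless celadon teapot, 96 across, 88 high, spout and side handle reaching 90 mm from its axis; origin under its centre.
- pot_lid: Bystander: the teapot's celadon lid lying on the table, 80 across, 26 high; origin under its centre.
- tasting_cup: Bystander: small celadon cup, 60 across, 38 high; origin under its centre.
- scoop: Bystander: wooden tea scoop, 150 long, lying flat; origin near its middle on the table.
- caddy: Bystander: green tea tin with a brass lid, 82 across, 109 high; origin under its centre.
- tea_brick: Bystander: finished tea brick in paper with a red band, 126 by 60 by 26 mm; origin under its centre.

How it is judged:
By the outcome, as a careful person would: the job done as asked, in the order asked, and still so for the second after the job is handed in, with the robot touching nothing.
It also fails if it takes over 64 s, if anything falls off the work surface, if the arm or the gripper's body presses on something with over 40 N, if the wrist force passes 120 N, or if a joint passes its speed limit or range.

ROBOT

A 6-joint arm with a two-finger parallel gripper is mounted at the origin on the work surface. World frame = base frame: x ahead of the robot, y to its left, z up, the work surface at z = 0. Lengths are in m, angles in rad, forces in N, time in s.
With the tool pointing down it reaches from about 0.275 to 0.85 m from the base axis. Payload 19 kg.
Tool frame: the origin (TCP) lies at the very end of the fingers, on their centre line; the grasp point (between the pads) lies r.hold_point_z behind it (r.hold_point_z is the distance from the TCP to the grasp point, in m); z points along the fingers, y is the line along which they close (so a half turn about z gives the same grasp; the last joint's range is limited). The gripper opens to 85 mm and grips with 20 to 120 N. Pads are 22 mm wide; open, the fingers measure 114 mm over their backs; the gripper's body (76 mm by 85 mm) begins 54 mm behind the grasp point. The pads swing forward as they close: fully open they stand 13 mm farther back than shut.
Start: joints at [-1.285, 0.15, 1.437, -0, 1.554, -0.134], TCP at [0.234, -0.525, 0.231] pointing down, gripper open.
Joint ranges: [-2.8, 2.8], [-0.68, 2.1], [0.12, 2.68], [-1.39, 4.53], [0.16, 2.79], [-2.81, 2.81]. Speed limits (rad/s): [1.89, 1.89, 2.22, 3.01, 3.01, 3.01].

INTERFACE

Orientations are given as [roll, pitch, yaw] about the fixed x, y, z axes, in that order (R = Rz(yaw) Ry(pitch) Rx(roll)).
In Python, from workcell import r, eyes, ticket gives the robot as it stands.
- The arm moves only by the tool apply_moves, never from a script. Its argument "commands" is a list of rows, each a list of 7 numbers: the closure, from -1 (fully open) to 1 (shut), so that 0 is half open, then the shift along the world's x, y, z each as a share of 40 mm, from -1 to 1, then the turn, a rotation vector about the world's x, y, z each as a share of 2 rad, from -1 to 1. In form: [[hand, tx, ty, tz, ax, ay, az], ...]. A call has 1 to 8 rows; each row shifts and turns the commanded pose from where the row before left it; what a row does not reach is not made up. A row lasts 1/12 s, in which the tool goes at most 41.7 mm and 7.16 degrees, less where a joint would pass 70% of its speed; a pose out of reach is approached as far as the arm can. A call with a number of a shift or a turn outside -1 to 1 is refused whole. A call with a gripper value outside its range is refused whole. The fingers move at their own pace and stop on an object; the grip force is fixed at half the most. Time passes only in rows, so rows that do not move let the fingers close. It gives the time, the measured TCP pose, the force, the opening and the grip force at its end, in the units of the state.
- r.get_obs(): the state, without advancing time (a new reading comes with each control period).
- eyes.read_camera(name): name is "scene" or "top" or "wrist"; returns a dict with "img" (384x512x3 uint8, red, green, blue), "depth" (384x512 float32, m along the optical axis (not along the pixel's ray), 0 where there is no reading), "K" (3x3 intrinsics, pixels), "k1" (the pictures are not rectified: a ray, as slopes to the right and down, at radius r is drawn at 1 + k1 r^2 times it, then the intrinsics apply), "eye" and "rotation" of the camera in the world. Camera axes: x right, y up, looking along -z (the intrinsics and any distortion apply to the point x, -y, -z); pixel columns grow to the right and rows downward; lengths in m; the calibration is good to about 2 mm. A picture is of the moment at which its call begins.
- ticket.finish_job(): hands the job in; it is judged then, once.
The state is a dict: "t": time; "qpos": joint angles; "qd": joint speeds; "effort": joint torques, N m; "tcp_pos": TCP position; "tool_rot": TCP orientation; "contact_force": force on the tool from outside, world axes, zero at the start; "wrist_torque": the same for the moment, N m; "width": finger opening in m; "grip_force": force on a finger pad.
Only numpy, scipy, OpenCV 4.12 (cv2) and the standard library are available. Lean on these libraries where they do the work, as an engineer would, in place of code of your own. Each camera call takes 0.05 s, during which the arm holds its last target. There are 200 camera calls.

## Working session

There is one attempt and no reset: what is moved stays moved. The work goes in short steps, Python scripts to look and compute and a tool call to move; the robot and the scene stay as the last step left them, time stands still between calls to the robot, and variables do not carry over. Pictures are saved under pics/ and viewed, at most 10 in all, crops included, and the job is handed in when it is done.

Besides the shell and the picture viewer there is one more tool, called as name(argument=value, ...), one argument or row to a line, values as JSON. apply_moves: Moves the arm, as the interface text tells. Its arguments: {"type":"object","properties":{"commands":{"type":"array"}},"required":["commands"]}

```bash
mkdir -p pics; ls; cat > h.py <<'E'
import numpy as np, cv2
from workcell import r, eyes, ticket
def ray(c,u,v):
    K=c["K"]; d=np.array([(u-K[0,2])/K[0,0],(v-K[1,2])/K[1,1]])
    s=d.copy()
    for _ in range(10): s=d/(1+c["k1"]*(s@s))
    return np.array(c["rotation"])@np.array([s[0],-s[1],-1.0])
def onplane(c,u,v,z):
    d=ray(c,u,v); e=np.array(c["eye"]); return e+d*(z-e[2])/d[2]
def bydepth(c,u,v):
    return np.array(c["eye"])+ray(c,u,v)*c["depth"][int(v),int(u)]
def cloud(c):
    v,u=np.mgrid[0:384,0:512]; K=c["K"]
    d=np.stack([(u-K[0,2])/K[0,0],(v-K[1,2])/K[1,1]],-1); s=d.copy()
    for _ in range(10): s=d/(1+c["k1"]*(s**2).sum(-1,keepdims=True))
    D=np.stack([s[...,0],-s[...,1],-np.ones_like(s[...,0])],-1)*c["depth"][...,None]
    return np.array(c["eye"])+D@np.array(c["rotation"]).T
def save(c,n,crop=None,k=1):
    im=c["img"]
    if crop: im=im[crop[1]:crop[3],crop[0]:crop[2]]
    im=cv2.resize(im,None,fx=k,fy=k,interpolation=cv2.INTER_CUBIC)
    cv2.imwrite("pics/"+n,im[...,::-1])
E
python3 - <<'E'
from h import *
s=eyes.read_camera("scene");t=eyes.read_camera("top")
save(s,"s0.png",k=1.5);save(t,"t0.png",k=1.5)
print(t["eye"],s["eye"],t["K"],t["k1"]); print(r.get_obs(), r.hold_point_z)
E
```

```text
pics
[ 0.47425372 -0.00591018  1.30272857] [1.63702044 0.42729484 1.35445933] [[377.14187843   0.         257.81282321]
 [  0.         377.14187843 197.89903077]
 [  0.           0.           1.        ]] 0.028978205111314718
{'t': 0.1, 'qpos': array([-1.28498830e+00,  1.50938365e-01,  1.43799133e+00, -1.67263694e-05,
        1.55378699e+00, -1.33992065e-01]), 'qd': array([ 0.001321  , -0.0016527 , -0.00240686,  0.00127135, -0.00201325,
       -0.00048579]), 'effort': array([ 3.25786394e-03, -7.14383626e+01, -5.71797466e+01, -1.31824581e-04,
        7.13481350e-03, -2.58277836e-06]), 'tcp_pos': array([ 0.23427241, -0.5248568 ,  0.23072235]), 'tool_rot': array([-3.14047646e+00, -1.33587570e-04,  4.19800316e-01]), 'contact_force': array([-0.40263465,  0.10679136,  0.08185413]), 'wrist_torque': array([0.03797666, 0.01949682, 0.05683493]), 'grip_force': 0.0, 'width': 0.08531419668202811} 0.0187
```

View pics/t0.png

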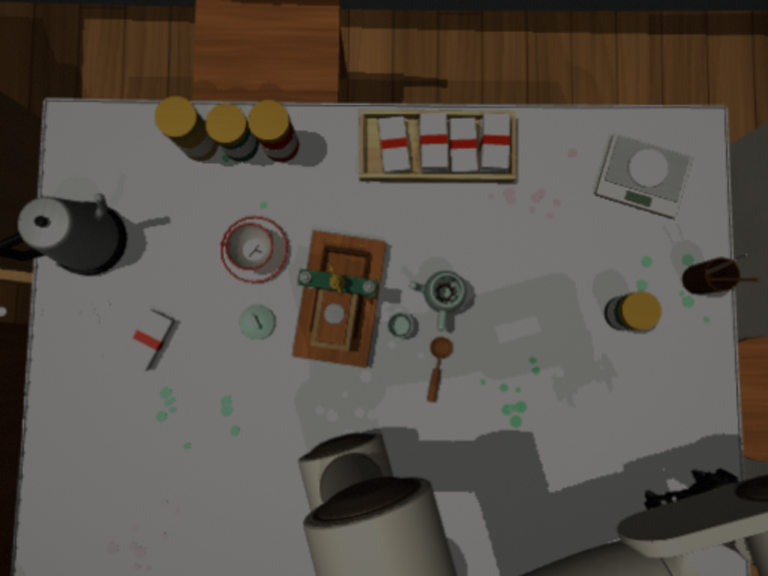

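View pics/s0.png

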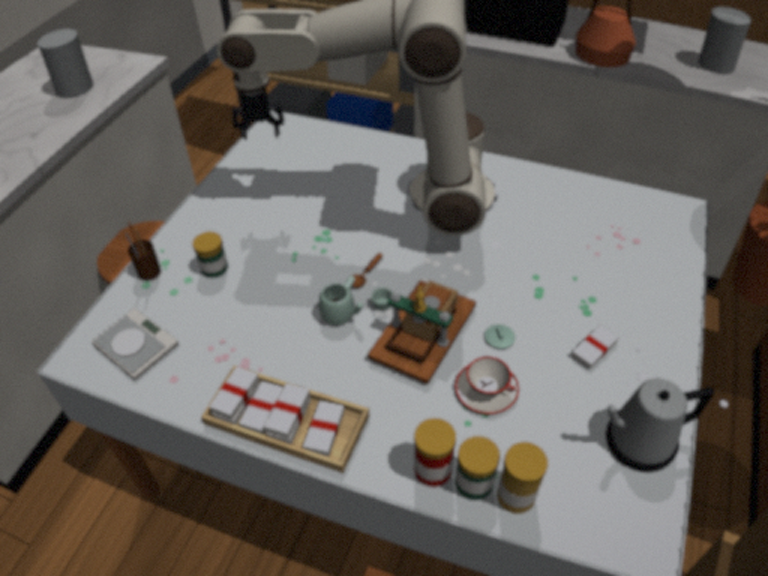

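The top view shows the press at about (340,295), with its front towards the robot, at the bottom. The mould's pad is at (333,314), the green crossbar runs from (303,277) to (375,288), and the brass screw is at (339,283). The teapot and tasting cup stand to the right, the saucer and pot lid to the left.

```bash
python3 - <<'E'
from h import *
t=eyes.read_camera("top"); P=cloud(t); hsv=cv2.cvtColor(t["img"],cv2.COLOR_RGB2HSV)
H,S,V=[hsv[...,i].astype(int) for i in range(3)]
roi=np.zeros(H.shape,bool); roi[145:255,180:270]=1
def st(n,m):
    m=m&roi; p=P[m]; c,sz,a=cv2.minAreaRect(p[:,:2].astype(np.float32)*1000)
    v,u=np.nonzero(m); print(n,m.sum(),"uv",u.mean().round(1),v.mean().round(1),"med",np.median(p,0).round(4),"rect",np.round(c,1),np.round(sz,1),round(a,1))
green=(H>60)&(H<95)&(S>110)&(np.abs(P[...,2]-.128)<.02)
st("bar",green)
wood=(H<16)&(S>120)&(np.abs(P[...,2]-.032)<.01)
st("bed",wood)
brass=(H>15)&(H<32)&(S>120)&(P[...,2]>.13)
st("brass",brass)
brass=(P[...,2]>.15); st("hi",brass)
lid=(np.abs(P[...,2]-.082)<.012)&(H<30)&(S>60)
st("lid",lid)
pad=(np.abs(P[...,2]-.086)<.012)&(S<60); st("pad",pad)
# whole bed corners via plane
m=((H<16)&(S>110)&roi).astype(np.uint8)
cs,_=cv2.findContours(m,0,2); c=max(cs,key=cv2.contourArea); b=cv2.boxPoints(cv2.minAreaRect(c)); 
Q=np.array([onplane(t,*q,.032) for q in b]); print(b.round(1),Q.round(4),"centre",Q.mean(0))
e=Q[1]-Q[0],Q[2]-Q[1]; print([ (np.linalg.norm(x).round(3),np.degrees(np.arctan2(x[1],x[0])).round(1)) for x in e])
save(t,"t1.png",(180,140,280,250),7)
E
```

```text
Traceback (most recent call last):
  File "h.py", line 17, in cloud
    return np.array(c["eye"])+D@np.array(c["rotation"]).T
           ~~~~~~~~~~~~~~~~~~^~~~~~~~~~~~~~~~~~~~~~~~~~~~
ValueError: operands could not be broadcast together with shapes (3,) (384,512)
```

```bash
cat > fix.py <<'E'
s=open("h.py").read()
s=s.replace("def ray(","from scipy.spatial.transform import Rotation as Ro\ndef RM(c):\n    a=np.array(c['rotation'])\n    return a if a.shape==(3,3) else Ro.from_euler('xyz',a).as_matrix() if a.shape==(3,) else Ro.from_quat(a).as_matrix()\ndef ray(",1)
s=s.replace('np.array(c["rotation"])','RM(c)')
open("h.py","w").write(s)
E
python3 fix.py; cat > m1.py <<'E'
from h import *
t=eyes.read_camera("top"); print(t["rotation"]); P=cloud(t); hsv=cv2.cvtColor(t["img"],cv2.COLOR_RGB2HSV)
H,S,V=[hsv[...,i].astype(int) for i in range(3)]
roi=np.zeros(H.shape,bool); roi[145:255,180:270]=1
def st(n,m):
    m=m&roi; p=P[m]
    if len(p)<3: print(n,len(p)); return
    c,sz,a=cv2.minAreaRect(p[:,:2].astype(np.float32)*1000)
    v,u=np.nonzero(m); print(n,m.sum(),"uv",u.mean().round(1),v.mean().round(1),"med",np.median(p,0).round(4),"rect",np.round(c,1),np.round(sz,1),round(a,1))
st("bar",(H>60)&(H<95)&(S>110)&(np.abs(P[...,2]-.128)<.02))
st("bed",(H<16)&(S>120)&(np.abs(P[...,2]-.032)<.01))
st("brass",(H>15)&(H<32)&(S>120)&(P[...,2]>.13))
st("hi",(P[...,2]>.15))
st("lid",(np.abs(P[...,2]-.082)<.012)&(H<30)&(S>60))
st("pad",(np.abs(P[...,2]-.086)<.012)&(S<60))
m=((H<16)&(S>110)&roi).astype(np.uint8)
cs,_=cv2.findContours(m,0,2); c=max(cs,key=cv2.contourArea); b=cv2.boxPoints(cv2.minAreaRect(c)); 
Q=np.array([onplane(t,*q,.032) for q in b]); print(b.round(1),Q.round(4),"centre",Q.mean(0))
e=Q[1]-Q[0],Q[2]-Q[1]; print([ (np.linalg.norm(x).round(3),np.degrees(np.arctan2(x[1],x[0])).round(1)) for x in e])
save(t,"t1.png",(180,140,280,250),5)
E
python3 m1.py
```

```text
[ 0.08907693 -0.0029871  -1.56117307]
bar 222 uv 225.0 188.4 med [0.6089 0.079  0.1274] rect [609.   94.4] [155.5  29.9] 82.3
bed 2183 uv 227.2 197.7 med [0.5858 0.0868 0.0314] rect [585.4  98.9] [166.6 285.9] 81.8
brass 112 uv 224.1 187.7 med [0.6072 0.093  0.1756] rect [558.2  49. ] [198.2  31. ] 42.1
hi 119 uv 222.5 191.4 med [0.6026 0.0902 0.1793] rect [555.4  54.1] [201.8  22.7] 37.8
lid 838 uv 221.8 213.1 med [0.5266 0.1093 0.0799] rect [535.5 107.6] [ 83.9 124.6] 82.2
pad 136 uv 222.5 208.8 med [0.546  0.1053 0.0853] rect [545.9 105.5] [39.  42.2] 1.5
[[195.  236.8]
 [202.5 187.5]
 [251.8 195.1]
 [244.2 244.3]] [[0.4551 0.2005 0.032 ]
 [0.6211 0.179  0.032 ]
 [0.597  0.012  0.032 ]
 [0.4314 0.0355 0.032 ]] centre [0.52618322 0.10672806 0.032     ]
[(np.float64(0.167), np.float64(-7.4)), (np.float64(0.169), np.float64(-98.2))]
```

View pics/t1.png

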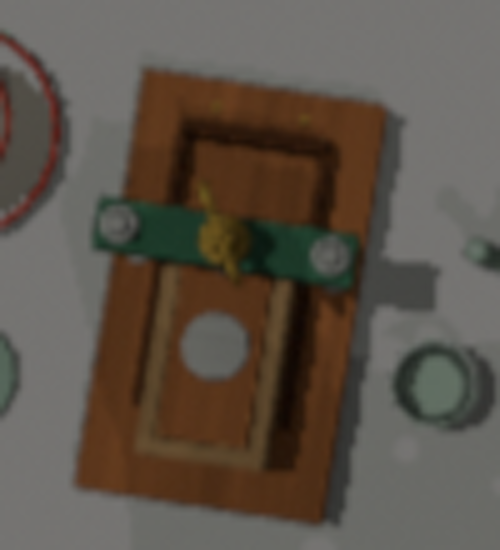

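Cross-checking the measurements:
- **Press:** the bed rectangle (166 × 286 against 170 × 290) and the crossbar agree on an origin near (0.6095, 0.0948) with a yaw of about -8°.
- **Mould:** the pad is at (0.546, 0.1055, z 0.085), so press x is about -64 mm, within the 40–70 mm given.
- **Wings:** they lie at about 20°/200° in the world frame, read from crop pixels (205,190) to (237,278).

I'm moving to the front of the press now.

apply_moves(
  commands=[
    [0, 0.21, 0.67, 0, 0, 0, -0.012],
    [0, 0.21, 0.67, 0, 0, 0, -0.012],
    [0, 0.21, 0.67, 0, 0, 0, -0.012],
    [0, 0.21, 0.67, 0, 0, 0, -0.012],
    [0, 0.21, 0.67, 0, 0, 0, -0.012],
    [0, 0.21, 0.67, 0, 0, 0, -0.012],
    [0, 0.21, 0.67, 0, 0, 0, -0.012],
    [0, 0.21, 0.67, 0, 0, 0, -0.012],
  ],
)

```text
t: 0.87
tcp_pos: [0.3016, -0.3093, 0.2312]
tool_rot: [-3.141, -0.0, 0.226]
contact_force: [0.0, 0.0, -0.2]
width: 0.0427
grip_force: 0.0
```

apply_moves(
  commands=[
    [0, 0.21, 0.67, 0, 0, 0, -0.012],
    [0, 0.21, 0.67, 0, 0, 0, -0.012],
    [0, 0.21, 0.67, 0, 0, 0, -0.012],
    [0, 0.21, 0.67, 0, 0, 0, -0.012],
    [0, 0.21, 0.67, 0, 0, 0, -0.012],
    [0, 0.21, 0.67, 0, 0, 0, -0.012],
    [0, 0.21, 0.67, 0, 0, 0, -0.012],
    [0, 0.21, 0.67, 0, 0, 0, -0.012],
  ],
)

```text
t: 1.53
tcp_pos: [0.3688, -0.0949, 0.2313]
tool_rot: [3.142, -0.0, 0.034]
contact_force: [0.2, -1.0, -0.4]
width: 0.0427
grip_force: 0.0
```

apply_moves(
  commands=[
    [0, 0.21, 0.67, 0, 0, 0, -0.012],
    [0, 0.21, 0.67, 0, 0, 0, -0.012],
    [0, 0.21, 0.67, 0, 0, 0, -0.012],
    [0, 0.21, 0.67, 0, 0, 0, -0.012],
    [0, 0.21, 0.67, 0, 0, 0, -0.012],
    [0, 0.21, 0.67, 0, 0, 0, -0.012],
    [0, 0.21, 0.67, 0, 0, 0, -0.012],
    [0, 0.21, 0.67, 0, 0, 0, -0.012],
  ],
)

```text
t: 2.2
tcp_pos: [0.436, 0.1197, 0.2313]
tool_rot: [-3.141, -0.0, -0.157]
contact_force: [0.6, -0.1, 1.1]
width: 0.0429
grip_force: 0.0
```

apply_moves(
  commands=[
    [0, 0, 0, -0.88, 0, 0, 0.008],
    [0, 0, 0, -0.88, 0, 0, 0],
    [0, 0, 0, -0.88, 0, 0, 0],
    [0, 0, 0, -0.88, 0, 0, 0],
    [0, 0, 0, -0.88, 0, 0, 0],
    [0, 0.25, -0.035, 0, 0, 0, 0],
    [0, 0.2, -0.028, 0, 0, 0, 0],
    [0, 0, 0, 0, 0, 0, 0],
  ],
)

```text
t: 2.87
tcp_pos: [0.4567, 0.1154, 0.0574]
tool_rot: [-3.141, -0.003, -0.141]
contact_force: [0.7, -0.1, 0.7]
width: 0.0428
grip_force: 0.0
```

apply_moves(
  commands=[
    [0, 0.2, -0.028, 0, 0, 0, 0],
    [0, 0.2, -0.028, 0, 0, 0, 0],
    [0, 0.2, -0.028, 0, 0, 0, 0],
    [0, 0.2, -0.028, 0, 0, 0, 0],
    [0, 0.2, -0.028, 0, 0, 0, 0],
    [0, 0.2, -0.028, 0, 0, 0, 0],
    [0, 0, 0, 0, 0, 0, 0],
  ],
)

```text
t: 3.45
tcp_pos: [0.5042, 0.1087, 0.0572]
tool_rot: [-3.141, -0.003, -0.14]
contact_force: [0.5, -0.1, 0.2]
width: 0.0426
grip_force: 0.0
```

```bash
sed -i 's/^save.*/save(t,"t2.png",(180,140,280,250),5)/' m1.py; python3 m1.py | grep -E "lid|pad"
```

```text
lid 269 uv 226.1 180.6 med [0.6448 0.0957 0.0795] rect [620.4  95.1] [84.3 88.3] 82.6
pad 41 uv 223.6 195.4 med [0.5912 0.1043 0.0854] rect [591.1  98.1] [13.3 39.3] 0.6
```

View pics/t2.png

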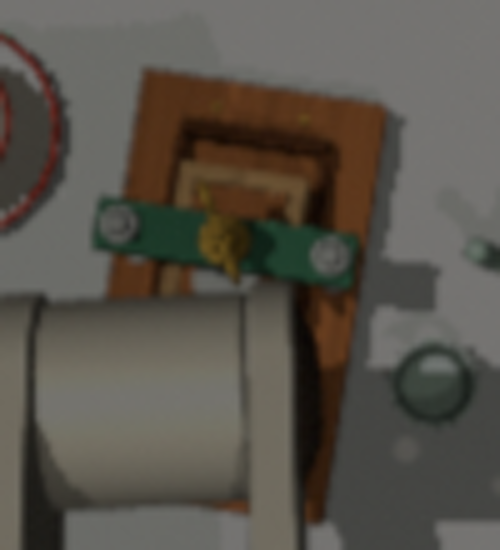

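The mould has slid with the fingers: its back edge is now at about (245,165)–(245,190) in the crop, short of the stop at y≈130, with roughly 20 mm left. I'll keep pushing gently.

apply_moves(
  commands=[
    [0, 0.12, -0.017, 0, 0, 0, 0],
    [0, 0.12, -0.017, 0, 0, 0, 0],
    [0, 0.12, -0.017, 0, 0, 0, 0],
    [0, 0.07, -0.01, 0, 0, 0, 0],
  ],
)

```text
t: 3.83
tcp_pos: [0.5193, 0.1065, 0.056]
tool_rot: [-3.141, -0.0, -0.14]
contact_force: [-6.8, 1.0, 6.0]
width: 0.0425
grip_force: 3.6
```

apply_moves(
  commands=[
    [0, 0.03, -0.004, 0, 0, 0, 0],
    [0, 0.03, -0.004, 0, 0, 0, 0],
  ],
)

```text
t: 4.0
tcp_pos: [0.5214, 0.1063, 0.0559]
tool_rot: [-3.141, 0.0, -0.14]
contact_force: [-6.8, 1.1, 5.3]
width: 0.0428
grip_force: 3.5
```

apply_moves(
  commands=[
    [0, 0.03, -0.004, 0, 0, 0, 0],
    [0, 0.03, -0.004, 0, 0, 0, 0],
  ],
)

```text
t: 4.17
tcp_pos: [0.5237, 0.106, 0.056]
tool_rot: [-3.141, 0.0, -0.14]
contact_force: [-6.1, 1.1, 4.2]
width: 0.0424
grip_force: 3.3
```

apply_moves(
  commands=[
    [0, 0.03, -0.004, 0, 0, 0, 0],
    [0, 0.03, -0.004, 0, 0, 0, 0],
  ],
)

```text
t: 4.33
tcp_pos: [0.526, 0.1057, 0.0559]
tool_rot: [-3.141, 0.001, -0.14]
contact_force: [-18.5, 3.0, 8.3]
width: 0.0424
grip_force: 9.7
```

apply_moves(
  commands=[
    [0, 0.02, -0.003, 0, 0, 0, 0],
    [0, 0, 0, 0, 0, 0, 0],
    [0, 0, 0, 0, 0, 0, 0],
  ],
)

```text
t: 4.58
tcp_pos: [0.526, 0.1057, 0.0559]
tool_rot: [-3.142, 0.002, -0.14]
contact_force: [-15.1, 2.4, 9.8]
width: 0.0425
grip_force: 7.7
```

The force rose to about 18 N and the TCP stopped moving, so the mould is on the stop. Next I retreat, raise, close the fingers and look again.

apply_moves(
  commands=[
    [0, -0.5, 0.07, 0, 0, 0, 0],
    [0, -0.8, 0.11, 0, 0, 0, 0],
    [1, -0.4, 0.06, 0.6, 0, 0, 0],
    [1, 0, 0, 1, 0, 0, 0],
    [1, 0, 0, 1, 0, 0, 0],
    [1, 0, 0, 1, 0, 0, 0],
    [1, 0, 0, 1, 0, 0, 0],
    [1, 0, 0, 0, 0, 0, 0],
  ],
)

```text
t: 5.25
tcp_pos: [0.4611, 0.1152, 0.2477]
tool_rot: [-3.139, -0.011, -0.14]
contact_force: [0.8, 0.4, 1.6]
width: -0.0004
grip_force: 0.0
```

```bash
cat > m2.py <<'E'
from h import *
import sys
for n in ("top","scene"):
    t=eyes.read_camera(n); P=cloud(t); hsv=cv2.cvtColor(t["img"],cv2.COLOR_RGB2HSV)
    H,S,V=[hsv[...,i].astype(int) for i in range(3)]
    d=np.hypot(P[...,0]-.6095,P[...,1]-.0948)
    m=(H>15)&(H<34)&(S>100)&(d<.045)&(P[...,2]>.148)
    p=P[m]; q=p[:,:2]-[.6095,.0948]
    rr=np.hypot(*q.T); o=rr>.016
    a=np.degrees(np.arctan2(q[o,1],q[o,0]))
    print(n,m.sum(),"mean",p.mean(0).round(4),"zmax",np.percentile(p[:,2],95).round(4),"rmax",rr.max().round(3),"angles",np.sort(a.round()))
    v,u=np.nonzero(m); b=[int(u.mean()),int(v.mean())]
    save(t,f"{n}_{sys.argv[1]}.png",(b[0]-40,b[1]-40,b[0]+40,b[1]+40),6)
E
python3 m2.py a; sed -i 's/t2.png/t3.png/' m1.py; python3 m1.py | grep -E "lid|pad"
python3 -c "
import cv2,numpy as np
cv2.imwrite('pics/ab.png',np.hstack([cv2.resize(cv2.imread('pics/%s_a.png'%n),(400,400)) for n in('top','scene')]))"
```

```text
top 83 mean [0.6096 0.096  0.1736] zmax 0.1835 rmax 0.034 angles [-169. -167. -166. -166. -164. -162. -161. -160. -159. -157. -156.   16.
   17.   19.   19.   21.   21.   22.   24.   25.   25.   28.   28.   28.
   31.]
scene 57 mean [0.6195 0.1016 0.1714] zmax 0.1837 rmax 0.038 angles [-171. -171. -170.   18.   23.   23.   23.   24.   25.   26.   28.   30.
   30.   30.   32.   33.   35.   43.   52.   59.   75.]
lid 806 uv 225.8 188.8 med [0.5951 0.0955 0.0798] rect [611.2  96.8] [ 83.9 150.2] 82.0
pad 7 uv 223.3 194.3 med [0.5948 0.1045 0.0835] rect [593.1 102.9] [10.6  4.3] 69.1
```

View pics/ab.png

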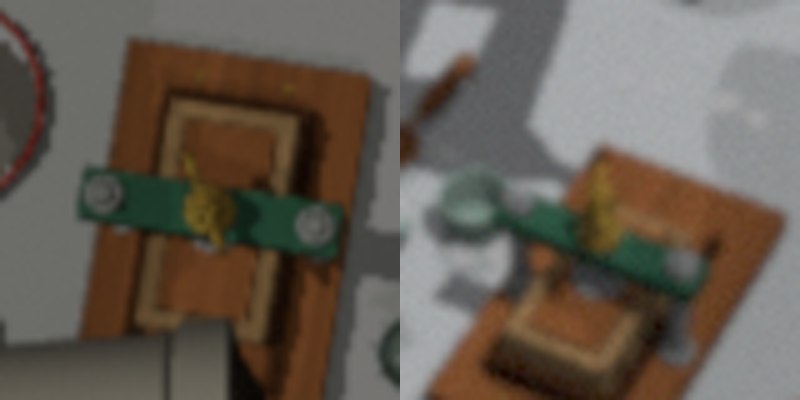

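The mould box (rectangle centre (0.611, 0.097), 84 × 150 mm) is now centred under the screw axis and against the stop. In the top crop the wings run from (188,155) to (218,245), which is about 20°/200° in the world frame. I'll orbit the closed fingertips clockwise about (0.610, 0.0955), keeping the tool's yaw fixed.

```bash
python3 - <<'E'
import numpy as np
r=32/40
for st in (12,):
  a=np.radians(110-st*np.arange(31)); d=np.diff(r*np.c_[np.cos(a),np.sin(a)],axis=0).round(3)
  for i,x in enumerate(d): print(110-st*i,x.tolist(),end="; ")
print(0.610+.032*np.cos(np.radians(110)),.0955+.032*np.sin(np.radians(110)))
E
```

```text
110 [0.162, 0.04]; 98 [0.167, 0.006]; 86 [0.165, -0.029]; 74 [0.155, -0.063]; 62 [0.139, -0.094]; 50 [0.116, -0.12]; 38 [0.089, -0.142]; 26 [0.057, -0.157]; 14 [0.023, -0.166]; 2 [-0.012, -0.167]; -10 [-0.046, -0.161]; -22 [-0.079, -0.148]; -34 [-0.108, -0.128]; -46 [-0.132, -0.103]; -58 [-0.15, -0.073]; -70 [-0.162, -0.04]; -82 [-0.167, -0.006]; -94 [-0.165, 0.029]; -106 [-0.155, 0.063]; -118 [-0.139, 0.094]; -130 [-0.116, 0.12]; -142 [-0.089, 0.142]; -154 [-0.057, 0.157]; -166 [-0.023, 0.166]; -178 [0.012, 0.167]; -190 [0.046, 0.161]; -202 [0.079, 0.148]; -214 [0.108, 0.128]; -226 [0.132, 0.103]; -238 [0.15, 0.073]; 0.5990553554135786 0.12557016386514908
```

apply_moves(
  commands=[
    [1, 0.86, 0.07, 0, 0, 0, 0],
    [1, 0.86, 0.07, 0, 0, 0, 0],
    [1, 0.86, 0.07, 0, 0, 0, 0],
    [1, 0.86, 0.07, 0, 0, 0, 0],
    [1, 0, 0, 0, 0, 0, 0],
    [1, 0, 0, 0, 0, 0, 0],
  ],
)

```text
t: 5.9
tcp_pos: [0.5971, 0.1261, 0.2364]
tool_rot: [3.141, 0.004, -0.14]
contact_force: [-1.5, -0.1, 0.3]
width: -0.0001
grip_force: 0.0
```

apply_moves(
  commands=[
    [1, 0.05, -0.01, -0.5, 0, 0, 0],
    [1, 0, 0, -0.75, 0, 0, 0],
    [1, 0, 0, -0.75, 0, 0, 0],
    [1, 0, 0, 0, 0, 0, 0],
    [1, 0, 0, 0, 0, 0, 0],
  ],
)

```text
t: 6.32
tcp_pos: [0.5973, 0.1257, 0.1588]
tool_rot: [3.141, 0.003, -0.14]
contact_force: [0.4, -0.0, 1.4]
width: -0.0
grip_force: 0.0
```

apply_moves(
  commands=[
    [1, 0.19, 0.04, -0.08, 0, 0, 0],
    [1, 0.167, 0.006, 0, 0, 0, 0],
    [1, 0.165, -0.029, 0, 0, 0, 0],
    [1, 0.155, -0.063, 0, 0, 0, 0],
    [1, 0.139, -0.094, 0, 0, 0, 0],
    [1, 0.116, -0.12, 0, 0, 0, 0],
    [1, 0.089, -0.142, 0, 0, 0, 0],
    [1, 0.057, -0.157, 0, 0, 0, 0],
  ],
)

```text
t: 6.98
tcp_pos: [0.6422, 0.1029, 0.1559]
tool_rot: [-3.141, 0.0, -0.14]
contact_force: [-1.0, 2.5, -0.6]
width: 0.0003
grip_force: 1.0
```

apply_moves(
  commands=[
    [1, 0.023, -0.166, 0, 0, 0, 0],
    [1, -0.012, -0.167, 0, 0, 0, 0],
    [1, -0.046, -0.161, 0, 0, 0, 0],
    [1, -0.079, -0.148, 0, 0, 0, 0],
    [1, -0.108, -0.128, 0, 0, 0, 0],
    [1, -0.132, -0.103, 0, 0, 0, 0],
    [1, -0.15, -0.073, 0, 0, 0, 0],
    [1, -0.162, -0.04, 0, 0, 0, 0],
  ],
)

```text
t: 7.65
tcp_pos: [0.6146, 0.0636, 0.1562]
tool_rot: [-3.142, -0.0, -0.14]
contact_force: [2.7, 1.1, -0.6]
width: -0.0003
grip_force: 0.9
```

apply_moves(
  commands=[
    [1, -0.167, -0.006, 0, 0, 0, 0],
    [1, -0.165, 0.029, 0, 0, 0, 0],
    [1, -0.155, 0.063, 0, 0, 0, 0],
    [1, -0.139, 0.094, 0, 0, 0, 0],
    [1, -0.116, 0.12, 0, 0, 0, 0],
    [1, -0.089, 0.142, 0, 0, 0, 0],
    [1, -0.057, 0.157, 0, 0, 0, 0],
    [1, -0.023, 0.166, 0, 0, 0, 0],
  ],
)

```text
t: 8.32
tcp_pos: [0.5784, 0.0953, 0.1561]
tool_rot: [3.142, 0.0, -0.14]
contact_force: [0.4, -1.4, 0.8]
width: -0.0
grip_force: 0.8
```

apply_moves(
  commands=[
    [1, 0.012, 0.167, 0, 0, 0, 0],
    [1, 0.046, 0.161, 0, 0, 0, 0],
    [1, 0.079, 0.148, 0, 0, 0, 0],
    [1, 0.108, 0.128, 0, 0, 0, 0],
    [1, 0.132, 0.103, 0, 0, 0, 0],
    [1, 0.15, 0.073, 0, 0, 0, 0],
    [1, 0.162, 0.04, 0, 0, 0, 0],
  ],
)

```text
t: 8.9
tcp_pos: [0.6069, 0.1278, 0.1559]
tool_rot: [-3.141, 0.0, -0.14]
contact_force: [-2.6, -0.5, -0.6]
width: -0.0
grip_force: 1.0
```

```bash
python3 - <<'E'
from h import *
r_=32/40
a=np.radians(98-6*np.arange(61)); d=np.diff(r_*np.c_[np.cos(a),np.sin(a)],axis=0).round(3)
for i,x in enumerate(d): print(98-6*i,x.tolist(),end="; ")
w=eyes.read_camera("wrist"); save(w,"w1.png",k=1.2)
E
```

```text
98 [0.083, 0.007]; 92 [0.084, -0.001]; 86 [0.083, -0.01]; 80 [0.082, -0.019]; 74 [0.079, -0.027]; 68 [0.076, -0.035]; 62 [0.072, -0.043]; 56 [0.067, -0.05]; 50 [0.061, -0.057]; 44 [0.055, -0.063]; 38 [0.048, -0.069]; 32 [0.041, -0.073]; 26 [0.033, -0.077]; 20 [0.024, -0.08]; 14 [0.016, -0.082]; 8 [0.007, -0.083]; 2 [-0.001, -0.084]; -4 [-0.01, -0.083]; -10 [-0.019, -0.082]; -16 [-0.027, -0.079]; -22 [-0.035, -0.076]; -28 [-0.043, -0.072]; -34 [-0.05, -0.067]; -40 [-0.057, -0.061]; -46 [-0.063, -0.055]; -52 [-0.069, -0.048]; -58 [-0.073, -0.041]; -64 [-0.077, -0.033]; -70 [-0.08, -0.024]; -76 [-0.082, -0.016]; -82 [-0.083, -0.007]; -88 [-0.084, 0.001]; -94 [-0.083, 0.01]; -100 [-0.082, 0.019]; -106 [-0.079, 0.027]; -112 [-0.076, 0.035]; -118 [-0.072, 0.043]; -124 [-0.067, 0.05]; -130 [-0.061, 0.057]; -136 [-0.055, 0.063]; -142 [-0.048, 0.069]; -148 [-0.041, 0.073]; -154 [-0.033, 0.077]; -160 [-0.024, 0.08]; -166 [-0.016, 0.082]; -172 [-0.007, 0.083]; -178 [0.001, 0.084]; -184 [0.01, 0.083]; -190 [0.019, 0.082]; -196 [0.027, 0.079]; -202 [0.035, 0.076]; -208 [0.043, 0.072]; -214 [0.05, 0.067]; -220 [0.057, 0.061]; -226 [0.063, 0.055]; -232 [0.069, 0.048]; -238 [0.073, 0.041]; -244 [0.077, 0.033]; -250 [0.08, 0.024]; -256 [0.082, 0.016];
```

View pics/w1.png

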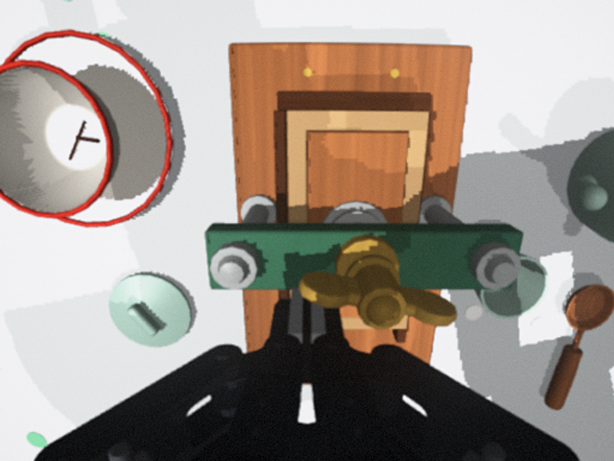

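The wrist view shows the closed fingertips (about (305,310)) behind the left wing (320,287), pushing it clockwise. The mould is against the stop and the bystanders are untouched. The wing has turned about 308° so far.

apply_moves(
  commands=[
    [1, 0.083, 0.007, 0, 0, 0, 0],
    [1, 0.084, -0.001, 0, 0, 0, 0],
    [1, 0.083, -0.01, 0, 0, 0, 0],
    [1, 0.082, -0.019, 0, 0, 0, 0],
    [1, 0.079, -0.027, 0, 0, 0, 0],
    [1, 0.076, -0.035, 0, 0, 0, 0],
    [1, 0.072, -0.043, 0, 0, 0, 0],
  ],
)

```text
t: 9.53
tcp_pos: [0.629, 0.1222, 0.1561]
tool_rot: [-3.141, -0.0, -0.14]
contact_force: [-1.2, 0.1, 0.5]
width: 0.0001
grip_force: 0.8
```

apply_moves(
  commands=[
    [1, 0.067, -0.05, 0, 0, 0, 0],
    [1, 0.061, -0.057, 0, 0, 0, 0],
    [1, 0.055, -0.063, 0, 0, 0, 0],
  ],
)

```text
t: 9.78
tcp_pos: [0.6363, 0.1152, 0.1561]
tool_rot: [-3.141, -0.0, -0.14]
contact_force: [-1.5, 1.2, -0.2]
width: -0.0003
grip_force: 0.7
```

apply_moves(
  commands=[
    [1, 0.048, -0.069, 0, 0, 0, 0],
    [1, 0.041, -0.073, 0, 0, 0, 0],
    [1, 0.033, -0.077, 0, 0, 0, 0],
  ],
)

```text
t: 10.03
tcp_pos: [0.641, 0.1065, 0.1561]
tool_rot: [-3.141, -0.0, -0.14]
contact_force: [-0.5, 2.0, -1.5]
width: -0.0003
grip_force: 0.9
```

apply_moves(
  commands=[
    [1, 0.024, -0.08, 0, 0, 0, 0],
    [1, 0.016, -0.082, 0, 0, 0, 0],
    [1, 0.007, -0.083, 0, 0, 0, 0],
  ],
)

```text
t: 10.28
tcp_pos: [0.6429, 0.0966, 0.1561]
tool_rot: [-3.141, -0.0, -0.14]
contact_force: [-0.2, 2.5, 1.3]
width: -0.0
grip_force: 0.8
```

apply_moves(
  commands=[
    [1, -0.001, -0.084, 0, 0, 0, 0],
    [1, -0.01, -0.083, 0, 0, 0, 0],
    [1, -0.019, -0.082, 0, 0, 0, 0],
  ],
)

```text
t: 10.53
tcp_pos: [0.6416, 0.0866, 0.1561]
tool_rot: [-3.142, -0.0, -0.14]
contact_force: [0.6, 2.0, 0.2]
width: -0.0001
grip_force: 0.6
```

apply_moves(
  commands=[
    [1, -0.027, -0.079, 0, 0, 0, 0],
    [1, -0.035, -0.076, 0, 0, 0, 0],
    [1, -0.043, -0.072, 0, 0, 0, 0],
  ],
)

```text
t: 10.78
tcp_pos: [0.6372, 0.0775, 0.1561]
tool_rot: [-3.141, -0.0, -0.14]
contact_force: [0.6, 2.7, -0.4]
width: -0.0002
grip_force: 0.7
```

```bash
python3 -c "
from h import *
w=eyes.read_camera('scene'); save(w,'sc2.png',(235,170,335,270),6)"
```

```text
(no output)
```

View pics/sc2.png

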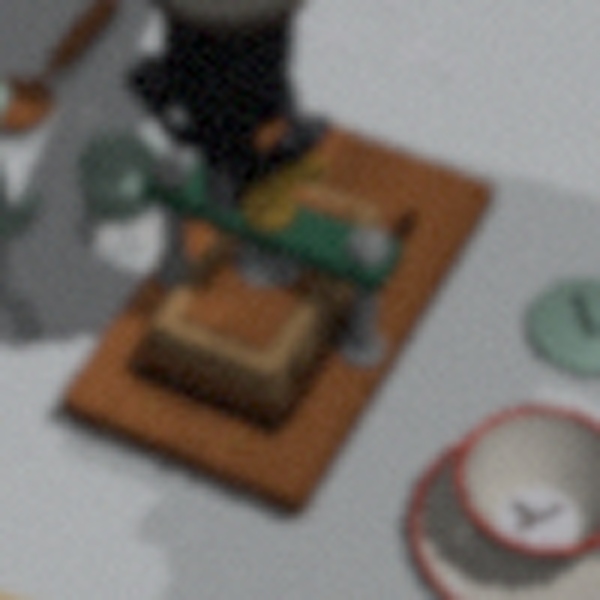

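The foot (270,260) is close above the pad, but the picture is too coarse to tell whether it touches. I'll carry on by force.

apply_moves(
  commands=[
    [1, -0.05, -0.067, 0, 0, 0, 0],
    [1, -0.057, -0.061, 0, 0, 0, 0],
    [1, -0.063, -0.055, 0, 0, 0, 0],
  ],
)

```text
t: 11.08
tcp_pos: [0.6304, 0.0703, 0.1561]
tool_rot: [-3.142, -0.0, -0.14]
contact_force: [2.1, 1.1, -0.1]
width: 0.0002
grip_force: 0.7
```

apply_moves(
  commands=[
    [1, -0.069, -0.048, 0, 0, 0, 0],
    [1, -0.073, -0.041, 0, 0, 0, 0],
    [1, -0.077, -0.033, 0, 0, 0, 0],
  ],
)

```text
t: 11.33
tcp_pos: [0.6216, 0.0655, 0.1561]
tool_rot: [-3.141, -0.0, -0.14]
contact_force: [3.9, 1.8, 0.3]
width: -0.0001
grip_force: 1.3
```

apply_moves(
  commands=[
    [1, -0.08, -0.024, 0, 0, 0, 0],
    [1, -0.082, -0.016, 0, 0, 0, 0],
  ],
)

```text
t: 11.5
tcp_pos: [0.6187, 0.0648, 0.1566]
tool_rot: [-3.138, -0.009, -0.14]
contact_force: [58.0, 13.6, -22.0]
width: 0.0001
grip_force: 27.3
```

apply_moves(
  commands=[
    [1, -0.083, -0.007, 0, 0, 0, 0],
    [1, -0.084, 0.001, 0, 0, 0, 0],
  ],
)

```text
t: 11.67
tcp_pos: [0.6166, 0.0648, 0.1571]
tool_rot: [-3.136, -0.02, -0.141]
contact_force: [105.3, 16.2, -41.9]
width: 0.0001
grip_force: 50.0
```

The screw is blocked hard, with the wing turned about 8.4 rad, so it is at its dead stop. I'm backing off straight away.

apply_moves(
  commands=[
    [1, 0.17, 0.01, 0, 0, 0, 0],
    [1, 0.17, 0.02, 0, 0, 0, 0],
    [1, 0.1, 0.0, 0, 0, 0, 0],
  ],
)

```text
t: 11.92
tcp_pos: [0.6265, 0.065, 0.156]
tool_rot: [3.142, 0.0, -0.14]
contact_force: [-0.4, 0.4, 0.3]
width: 0.0
grip_force: 0.0
```

apply_moves(
  commands=[
    [1, 0, 0, 0.6, 0, 0, 0],
    [1, 0, 0, 1, 0, 0, 0],
    [1, 0, 0, 1, 0, 0, 0],
    [1, -0.8, 0, 0.4, 0, 0, 0],
    [1, -1, 0, 0, 0, 0, 0],
    [1, -1, 0, 0, 0, 0, 0],
    [1, -1, 0, 0, 0, 0, 0],
    [1, -1, 0, 0, 0, 0, 0],
  ],
)

```text
t: 12.58
tcp_pos: [0.4318, 0.065, 0.2756]
tool_rot: [3.141, 0.001, -0.14]
contact_force: [-0.5, -0.5, 0.7]
width: -0.0002
grip_force: 0.0
```

```bash
python3 m2.py b; sed -i 's/t3.png/t4.png/' m1.py; python3 m1.py | grep -E "lid|pad|bar"
python3 -c "
from h import *
w=eyes.read_camera('wrist'); save(w,'w2.png',k=1.2)
a=[cv2.resize(cv2.imread('pics/%s_b.png'%n),(400,400)) for n in('top','scene')]
cv2.imwrite('pics/abb.png',np.hstack(a))"
```

```text
top 83 mean [0.6098 0.0965 0.1684] zmax 0.1782 rmax 0.033 angles [-102. -102. -101. -100.  -99.  -98.  -97.  -95.  -94.  -89.  -88.  -87.
   73.   74.   77.   77.   78.   78.   80.   81.   83.   84.   84.   84.
   86.   86.   87.]
scene 90 mean [0.6164 0.1025 0.1647] zmax 0.1782 rmax 0.038 angles [-100.  -93.  -91.  -89.  -87.  -85.  -78.   -9.   17.   27.   29.   29.
   40.   41.   43.   57.   66.   66.   67.   68.   68.   68.   70.   73.
   73.   74.   75.   75.   75.   76.   76.   76.   77.   77.   78.   78.
   78.   79.   79.   81.   81.   83.   87.]
bar 168 uv 225.8 189.3 med [0.6054 0.0756 0.1272] rect [608.7  94.4] [155.2  29.7] 82.6
lid 863 uv 225.6 189.7 med [0.5917 0.0964 0.0796] rect [611.4  97.2] [ 84.6 150.3] 81.9
pad 13 uv 225.2 194.3 med [0.594  0.0975 0.0878] rect [593.4  97.8] [19.3  4.7] 82.8
```

View pics/abb.png

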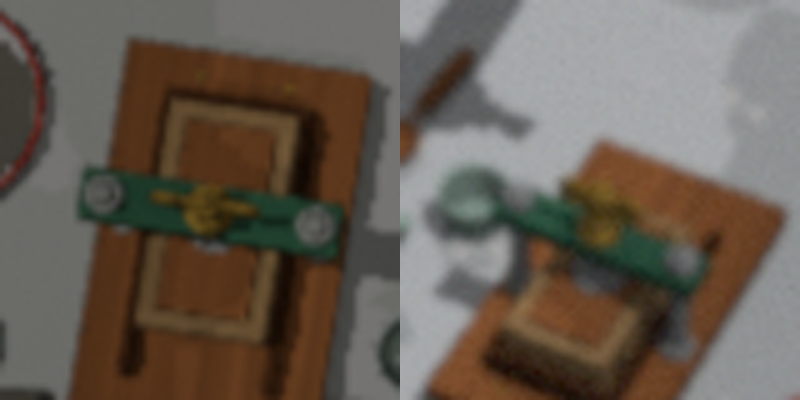

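View pics/w2.png

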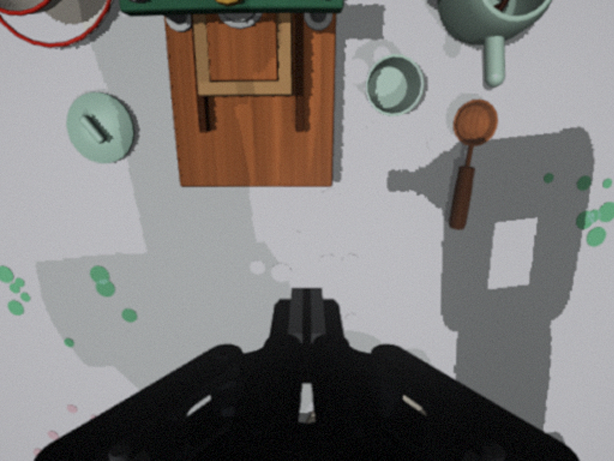

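The wings now lie at about 80°/-98° in the top crop (155,197)–(255,210). That is about 8.3 rad of turning with a measured drop of 5.3 mm, which matches 4 mm a turn ending on a hard stop. The mould is still home, the bystanders look undisturbed and the robot is clear.

```bash
python3 -c "
from workcell import ticket
print(ticket.finish_job())"
```

```text
the job is handed in; nothing more can be done
None
```

The mould is home against the back stop and the thumbscrew is tight on the pad after about 8.3 rad of turning; one push overran at the dead stop to about 115 N at the wrist (limit 120 N), and I handed the job in with the robot clear at about 13 s.

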